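Switch on the soldering bench in order

TASK

Switch on the soldering bench by lightly tapping down the raised front end of each unit's paddle switch with the fingertips so that it snaps over and stays: first the fume extractor (the tall box with the round fan grille), then the soldering station (the grey middle-height box with the dark control front), and last the board preheater (the low box with the dark plate on top). Only touch the switches: do not grip, lift or shift the units, and leave the spool, bottle, screwdriver and circuit board alone.

Things in the scene. Friction and masses are not known exactly. Their poses are not given: they have to be found in the camera images.
- extractor: the fume extractor: the tallest unit, a white upright box 110 (x) x 140 (y) x 160 mm high with a round fan grille on its front (-x) and back faces; loose, 1.8 kg. Origin at the centre of its underside, z up, -x is its front (roughly towards the robot). Its paddle's hinge line lies along the unit's y at unit x = 0.
- station: the soldering station: a middle-height grey box 140 (x) x 115 (y) x 95 mm high with a dark control front (-x) and slots in its sides and back; loose, 1.6 kg. Origin and axes as for the extractor. Its paddle's hinge is at unit x = 0.
- preheater: the board preheater: the lowest unit, a bare aluminium box 150 (x) x 140 (y) x 50 mm high with a dark plate (66 x 122 mm, 3 mm proud) on the rear half of its top; loose, 1.5 kg. Origin and axes as for the extractor. Its paddle's hinge is at unit x = -36 mm.
- extractor_spot (a point): the spot to tap on the fume extractor's paddle: upper face of its front (-x) wing, 6 mm from the wing's end; moves with the paddle. The paddle is a grey shallow V of two wings, each 28 mm long (unit x), 26 mm wide, on a black 62 x 40 mm mount. Off, the front wing stands up: spot 27 mm, wing end 29 mm above the case top, the spot 20 mm in front of the hinge line. On, the spot is 15 mm above the case top.
- extractor_switch (a joint): tilt of the fume extractor's paddle: -0.28 rad = off (front wing up), +0.28 rad = on (front wing down). About 1.5 N on the spot moves it; pushed past level (spot 21 mm, wing end 22 mm above the case top) it snaps over and stays. Shut fingertips centred 0 to 6 mm in front of the spot need only go down to 19 mm above the case top; from about 15 mm the whole switch yields 9 mm on a 3 to 10 N spring.
- station_spot (a point): the spot to tap on the soldering station's paddle: upper face of its front (-x) wing, 6 mm from the wing's end; moves with the paddle. The paddle is a grey shallow V of two wings, each 28 mm long (unit x), 26 mm wide, on a black 62 x 40 mm mount. Off, the front wing stands up: spot 27 mm, wing end 29 mm above the case top, the spot 20 mm in front of the hinge line. On, the spot is 15 mm above the case top.
- station_switch (a joint): tilt of the soldering station's paddle: -0.28 rad = off (front wing up), +0.28 rad = on (front wing down). About 1.5 N on the spot moves it; pushed past level (spot 21 mm, wing end 22 mm above the case top) it snaps over and stays. Shut fingertips centred 0 to 6 mm in front of the spot need only go down to 19 mm above the case top; from about 15 mm the whole switch yields 9 mm on a 3 to 10 N spring.
- preheater_spot (a point): the spot to tap on the board preheater's paddle: upper face of its front (-x) wing, 6 mm from the wing's end; moves with the paddle. The paddle is a grey shallow V of two wings, each 28 mm long (unit x), 26 mm wide, on a black 62 x 40 mm mount. Off, the front wing stands up: spot 27 mm, wing end 29 mm above the case top, the spot 20 mm in front of the hinge line. On, the spot is 15 mm above the case top.
- preheater_switch (a joint): tilt of the board preheater's paddle: -0.28 rad = off (front wing up), +0.28 rad = on (front wing down). About 1.5 N on the spot moves it; pushed past level (spot 21 mm, wing end 22 mm above the case top) it snaps over and stays. Shut fingertips centred 0 to 6 mm in front of the spot need only go down to 19 mm above the case top; from about 15 mm the whole switch yields 9 mm on a 3 to 10 N spring.
- spool_mid (a point): a solder spool standing on the bench, 50 mm diameter, 40 mm high; the point is its centre; leave it alone
- flux_mid (a point): a small white bottle, 30 mm diameter, 70 mm high; the point is its centre; leave it alone
- driver_grip (a point): a screwdriver about 160 mm long lying on the bench, the point is in its handle; leave it alone
- board_mid (a point): a small green circuit board 60 x 80 mm, up to 18 mm high with its parts, lying flat; the point is near its centre; leave it alone
There are look-alikes about, which are no part of the job. Leave any green or pink look-alike of the station alone.

How it is judged:
By the outcome, as a careful person would: the job done as asked, in the order asked, and still so for the second after the job is handed in, with the robot touching nothing.
It also fails if it takes over 54 s, if anything falls off the work surface, if the arm or the gripper's body presses on something with over 40 N, if the wrist force passes 120 N, or if a joint passes its speed limit or range.

ROBOT

A 7-joint arm with a two-finger parallel gripper is mounted at the origin on the work surface. World frame = base frame: x ahead of the robot, y to its left, z up, the work surface at z = 0. Lengths are in mm, angles in rad, forces in N, time in s.
With the tool pointing down it reaches from about 350 to 900 mm from the base axis. Payload 19.9 kg.
Tool frame: the origin (TCP) lies midway between the tips of the shut fingers; the grasp point (between the pads) lies 19 mm behind it; y points along the fingers, z is the direction in which the jaws open and shut, and the axes are right-handed (so a half turn about y gives the same grasp; the last joint's range is limited). The gripper opens to 85 mm and grips with 20 to 120 N. Pads are 22 mm wide; open, the fingers measure 114 mm over their backs; the gripper's body (76 mm by 85 mm) begins 54 mm behind the grasp point. The pads swing forward as they close: fully open they stand 13 mm farther back than shut.
Start: joints at [-1.371, 0.417, -0.01, 1.614, 0.005, 1.111, -0.053], TCP at [149.648, 606.797, 193.26] pointing down, gripper open.
Joint ranges: [-2.81, 2.81], [-0.39, 2.02], [-1.27, 1.25], [0.06, 2.57], [-1.19, 4.33], [0.19, 2], [-2.82, 2.82]. Speed limits (rad/s): [1.89, 1.89, 2.39, 2.39, 3.01, 3.01, 3.01].

INTERFACE

Orientations are given as a rotation vector (axis times angle).
In Python, from bench import bot, viewer, order gives the robot as it stands.
- The arm moves only by the tool carry_out, never from a script. Its argument "series" is one flat list of numbers, 7 for each row, row after row: the shift along the tool's x, y, z as a fraction of full scale, then the turn, a rotation vector about the tool's x, y, z as a fraction of full scale, then the gripper's target within -1 to 1 (fully open at 1, half-way at 0, shut at -1). In form: [tx, ty, tz, ax, ay, az, gripper, tx, ty, tz, ax, ay, az, gripper, ...]. A call has 1 to 12 rows; each row shifts and turns the commanded pose from where the row before left it, along the tool's axes as they then stand; what a row does not reach is not made up. Full scale, the value 1, is 250 mm for a shift and 2 rad for a turn. A row lasts 1/12 s, in which the tool goes at most 41.7 mm and 7.16 degrees, less where a joint would pass 70% of its speed; a pose out of reach is approached as far as the arm can. A call with a number of a shift or a turn outside -1 to 1 is refused whole. A call with a gripper value outside its range is refused whole. The fingers move at their own pace and stop on an object; "grip_force" is the grip in N (left out, the last holds). Time passes only in rows, so rows that do not move let the fingers close. It gives the time, the measured TCP pose, the force and the opening at its end, in the units of the state.
- bot.get_obs(): the state, without advancing time (a new reading comes with each control period).
- viewer.grab_frame(name): name is "scene" or "side" or "wrist"; returns the picture (480x640x3 uint8, blue, green, red); there is no depth.
- viewer.camera_info(name): a dict with "mtx" (3x3 intrinsics, pixels), "rvec" (rotation vector, rad) and "tvec" (3), from world to camera coordinates, as OpenCV has them; the wrist camera has in their place "tool_from_camera" (4x4, takes a point from camera to tool coordinates, whose origin is the TCP and whose axes are the tool frame's). Camera axes: x right, y down, z forward; pixel columns grow to the right and rows downward; lengths in mm; the calibration is good to about 2 mm. A picture is of the moment at which its call begins: read the wrist's pose just before it. camera_info takes no time and is no camera call.
- order.close_job(): hands the job in, once; it reports no verdict.
The state is a dict: "t": time; "joint_positions": joint angles; "qvel": joint speeds; "effort": joint torques, N m; "eef_pos": TCP position; "tool_rot": TCP orientation; "wrist_force": force on the tool from outside, world axes, zero at the start; "moment": the same for the moment, N m; "finger_gap": finger opening in mm.
Only numpy, scipy, OpenCV 4.12 (cv2) and the standard library are available. Lean on these libraries where they do the work, as an engineer would, in place of code of your own. Each camera call takes 0.05 s, during which the arm holds its last target. There are 200 camera calls.

## Working session

There is one attempt and no reset: what is moved stays moved. The work goes in short steps, Python scripts to look and compute and a tool call to move; the robot and the scene stay as the last step left them, time stands still between calls to the robot, and variables do not carry over. Pictures are saved under pics/ and viewed, about 8 in all and at most 12, crops included, and the job is handed in when it is done.

Besides the shell and the picture viewer there is one more tool, called after "Call:" as name(argument=value, ...) on one line, values as JSON. carry_out: Moves the arm, as the interface text tells. Shift numbers are shares of 250 mm and turn numbers shares of 2 rad, none past 1 either way. Its arguments: {"type":"object","properties":{"series":{"type":"array","items":{"type":"number","minimum":-1,"maximum":1}},"grip_force":{"type":"number"}},"required":["series"]}

```bash
mkdir -p pics; python3 - <<'E'
from bench import bot, viewer
import cv2
o=bot.get_obs(); print({k:o[k] for k in ("t","eef_pos","tool_rot","finger_gap")})
for n in("scene","side"):
    cv2.imwrite(f"pics/{n}0.png",viewer.grab_frame(n)); c=viewer.camera_info(n); print(n,c)
print(viewer.camera_info("wrist"))
E
```

```text
{'t': 0.0, 'eef_pos': array([149.55411654, 606.4402354 , 192.65789422]), 'tool_rot': array([-1.56368575,  0.18985452, -0.18975157]), 'finger_gap': 85.58904805175575}
scene {'mtx': array([[546.05704524,   0.        , 325.45749041],
       [  0.        , 546.05704524, 233.84666418],
       [  0.        ,   0.        ,   1.        ]]), 'rvec': array([ 1.13369066,  2.6152296 , -0.69493826]), 'tvec': array([ 351.06711712, -281.33052714, 1451.363043  ])}
side {'mtx': array([[483.25436098,   0.        , 320.26593896],
       [  0.        , 483.25436098, 245.22647106],
       [  0.        ,   0.        ,   1.        ]]), 'rvec': array([ 2.35621046, -0.40361876,  0.15902984]), 'tvec': array([-523.01872292,  225.26965745,  808.84471288])}
{'mtx': array([[432.85048325,   0.        , 322.57831531],
       [  0.        , 432.85048325, 238.15645322],
       [  0.        ,   0.        ,   1.        ]]), 'tool_from_camera': array([[-8.07267132e-04,  9.49877909e-01,  3.12620066e-01,
        -7.99467890e+01],
       [ 2.08547570e-04, -3.12620001e-01,  9.49878251e-01,
        -1.80814291e+02],
       [ 9.99999652e-01,  8.32001646e-04,  5.42731221e-05,
        -6.49822548e-01],
       [ 0.00000000e+00,  0.00000000e+00,  0.00000000e+00,
         1.00000000e+00]])}
```

View pics/scene0.png

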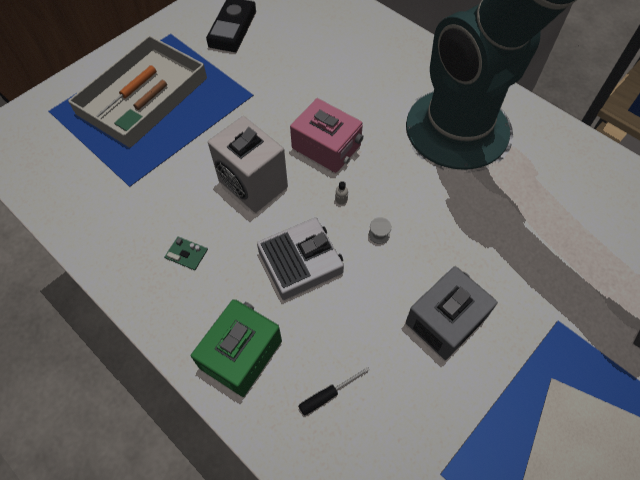

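View pics/side0.png

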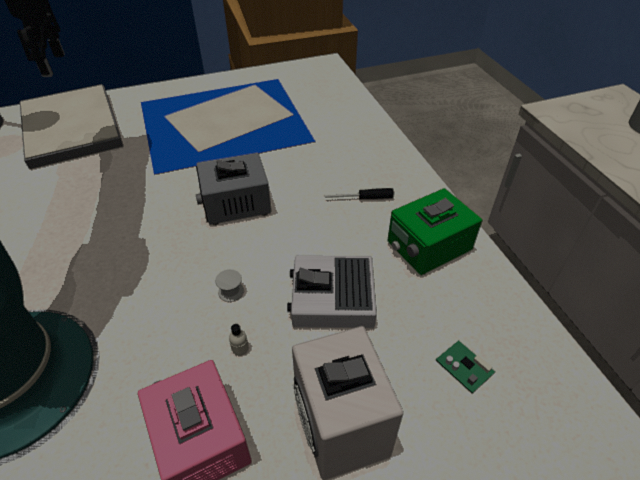

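The three units in the scene view are the extractor (248,160), the grey station (450,310) and the preheater with the dark plate (300,258). The pink (327,133) and green (236,345) boxes are look-alikes of the station. In the side view the real units are at (345,390), (232,185) and (333,290). Next I'll confirm this in enlarged crops and make sharp measurements there.

```bash
python3 - <<'E'
import cv2,numpy as np
def mk(n,boxes):
    im=cv2.imread(f"pics/{n}0.png"); t=[]
    for (x,y) in boxes:
        c=cv2.resize(im[y:y+100,x:x+100],(400,400),interpolation=cv2.INTER_CUBIC)
        c=cv2.convertScaleAbs(c,alpha=1.5)
        for k in range(0,100,20):
            cv2.putText(c,str(x+k),(k*4,8),0,.3,(0,255,255));cv2.putText(c,str(y+k),(0,k*4+4),0,.3,(0,255,255))
            cv2.line(c,(k*4,0),(k*4,400),(0,255,255),1) if 0 else None
            for j in range(0,100,20): cv2.circle(c,(k*4,j*4),1,(0,255,255),-1)
        t.append(c)
    return t
a=mk("scene",[(200,105),(402,260),(250,205)]); b=mk("side",[(285,320),(190,140),(280,240)])
for i,s in ((1,a),(2,b)):
    z=np.zeros((400,400,3),np.uint8); g=np.vstack([np.hstack(s[:2]),np.hstack([s[2],z])])
    cv2.imwrite(f"pics/crop{i}.png",cv2.resize(g,(600,600)) if 0 else g[:, :])
    # 800x800 -> split to stay in limits
    cv2.imwrite(f"pics/crop{i}.png",cv2.resize(np.hstack(s),(800,267)) if 0 else np.hstack(s[:2]))
    cv2.imwrite(f"pics/crop{i}b.png",s[2])
cv2.imwrite("pics/crop3.png",np.hstack([a[2],b[2]]))
E
```

```text
(no output)
```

View pics/crop1.png

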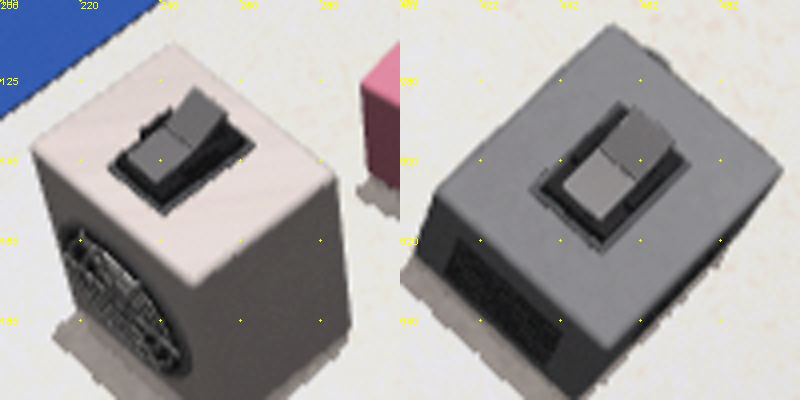

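View pics/crop2.png

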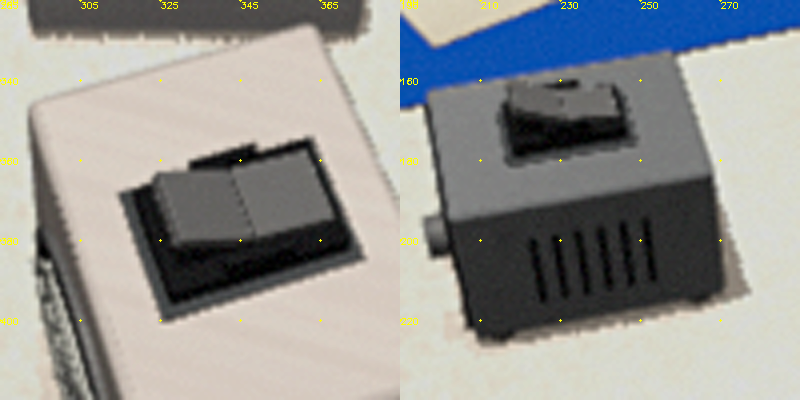

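View pics/crop3.png

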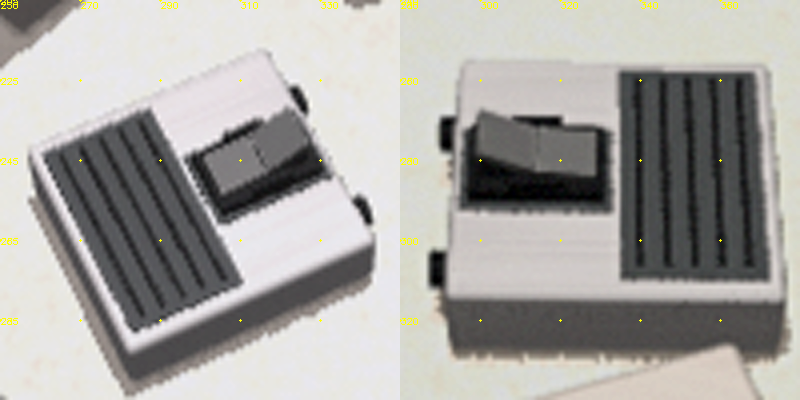

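The crops confirm the three units. The extractor is white with a grille, the station is plain grey with slots, and the preheater is low with a dark plate. Each paddle's raised wing is on the robot side. I read the case-top corners and wing ends from the crops.

```bash
cat >h.py <<'E'
import numpy as np,cv2
from bench import bot,viewer
def cast(n,px,z):
    c=viewer.camera_info(n);R=cv2.Rodrigues(c["rvec"])[0];C=-R.T@c["tvec"]
    u=cv2.undistortPoints(np.array(px,float).reshape(-1,1,2),c["mtx"],None)[:,0]
    d=np.c_[u,np.ones(len(u))]@R
    return (C+d*((z-C[2])/d[:,2])[:,None])[:,:2]
E
python3 - <<'E'
from h import *
from scipy.spatial.transform import Rotation as Ro
U={"ext":(160,110,140,0,{"scene":[(208,142),(243,115.5),(283.7,149.5),(248.7,176.2)],"side":[(293,346.2),(364.5,326.7)]},
 {"scene":[(248.5,127),(257.2,134.5)],"side":[(323.2,363.7),(329.5,380)]}),
"sta":(95,140,115,0,{"scene":[(455,266.2),(497.5,302.5),(453.2,347.5),(411.2,307)],"side":[(196.2,163),(258,153),(268.2,183.7),(203,195.5)]},
 {"scene":[(462,286.2),(471.5,295)],"side":[(216.7,160.5),(218,166.2)]}),
"pre":(50,150,140,-36,{"scene":[(257.5,242.5),(316.2,217.5),(343.7,263.7),(282.5,292.5)],"side":[(295.5,255.5),(372,256.2),(375.7,315),(291.7,314.5)]},
 {"scene":[(325,232.5),(329.5,241.2)],"side":[(300.5,267.5),(298,276)]})}
for k,(h,a,b,hx,cs,ws) in U.items():
  for n in cs:
    P=cast(n,cs[n],h); W=cast(n,ws[n],h+29)
    print(k,n,"edges",np.round(np.linalg.norm(P-np.roll(P,1,0),axis=1)),"wing end mid",W.mean(0).round(1),"width",np.linalg.norm(W[0]-W[1]).round(1))
    if len(P)==4:
      best=None
      for r in range(4):
       for s in(1,-1):
        M=np.roll(np.array([[-a,-b],[a,-b],[a,b],[-a,b]])/2,r,0)[::s]
        A=np.c_[M,np.zeros(4)];c=P.mean(0)
        R,e=Ro.align_vectors(np.c_[P-c,np.zeros(4)],A)
        y=R.as_rotvec()[2]
        if abs(R.as_rotvec()[:2]).max()<.1 and abs(y)<1.5 and (best is None or e<best[0]): best=(e,y,c)
      e,y,c=best; ux=np.array([np.cos(y),np.sin(y)])
      print("   centre",c.round(1),"yaw",round(y,3),"rms",round(e/2,1),"spot",(c+ux*(hx-20)).round(1),"wingend",(c+ux*(hx-26)).round(1))
    else: print("   corners",P.round(1))
o=bot.get_obs();print(Ro.from_rotvec(o["tool_rot"]).as_matrix().round(3))
E
```

```text
ext scene edges [135. 107. 139. 103.] wing end mid [ 475.  -255.8] width 29.6
   centre [ 499.7 -257.2] yaw -0.022 rms 3.4 spot [ 479.7 -256.8] wingend [ 473.7 -256.7]
ext side edges [106. 106.] wing end mid [ 471.1 -260.3] width 24.0
   corners [[ 446.5 -193.4]
 [ 552.4 -196.9]]
sta scene edges [135. 112. 137. 112.] wing end mid [432.3 306.6] width 25.1
   centre [460.2 304.1] yaw -0.074 rms 2.7 spot [440.2 305.6] wingend [434.3 306.1]
sta side edges [114. 137. 112. 136.] wing end mid [432.4 302. ] width 20.4
   centre [457.7 297.2] yaw -0.059 rms 2.2 spot [437.8 298.3] wingend [431.8 298.7]
pre scene edges [135. 146. 133. 148.] wing end mid [513.1   4.3] width 23.9
   centre [572.6 -22.1] yaw -0.347 rms 3.3 spot [519.9  -3.1] wingend [514.3  -1.1]
pre side edges [138. 148. 137. 146.] wing end mid [514.1  -1.6] width 20.3
   centre [571.4 -26.4] yaw -0.354 rms 2.2 spot [518.9  -7. ] wingend [513.2  -4.9]
[[ 0.971 -0.     0.239]
 [-0.239 -0.001  0.971]
 [ 0.    -1.    -0.001]]
```

Both views agree to within about 5 mm. The tap points, 3 mm in front of each spot, are extractor (476.5,-258), station (436,303) and preheater (517,-2.5). First move: shut the fingers and swing up and out to a safe height.

Call:
carry_out(series=[0.112, -0.017, -0.078, 0, 0, 0, -1, 0.112, -0.017, -0.078, 0, 0, 0, -1, 0.112, -0.017, -0.078, 0, 0, 0, -1, 0.112, -0.017, -0.078, 0, 0, 0, -1, 0.112, -0.017, -0.078, 0, 0, 0, -1, 0.112, -0.017, -0.078, 0, 0, 0, -1, 0.112, -0.017, -0.078, 0, 0, 0, -1, 0.112, -0.017, -0.078, 0, 0, 0, -1, 0.112, -0.017, -0.078, 0, 0, 0, -1, 0.112, -0.017, -0.078, 0, 0, 0, -1, 0.112, -0.017, -0.078, 0, 0, 0, -1, 0.112, -0.017, -0.078, 0, 0, 0, -1])

```text
t: 1.1
eef_pos: [420.5, 297.6, 244.4]
tool_rot: [-1.563, 0.19, -0.19]
wrist_force: [0.1, 0.8, -0.5]
finger_gap: 0.0
```

Call:
carry_out(series=[0.054, 0, -0.15, 0, 0, 0, -1, 0.054, 0, -0.15, 0, 0, 0, -1, 0.054, 0, -0.15, 0, 0, 0, -1, 0.054, 0, -0.15, 0, 0, 0, -1, 0.054, 0, -0.15, 0, 0, 0, -1, 0.054, 0, -0.15, 0, 0, 0, -1, 0.054, 0, -0.15, 0, 0, 0, -1, 0.054, 0, -0.15, 0, 0, 0, -1, 0.054, 0, -0.15, 0, 0, 0, -1, 0.054, 0, -0.15, 0, 0, 0, -1, 0.054, 0, -0.15, 0, 0, 0, -1, 0.054, 0, -0.15, 0, 0, 0, -1])

```text
t: 2.1
eef_pos: [469.0, -178.4, 244.4]
tool_rot: [-1.562, 0.189, -0.19]
wrist_force: [1.3, 0.2, 0.4]
finger_gap: -0.1
```

Call:
carry_out(series=[0.026, 0, -0.0755, 0, 0, 0, -1, 0.026, 0, -0.0755, 0, 0, 0, -1, 0.026, 0, -0.0755, 0, 0, 0, -1, 0.026, 0, -0.0755, 0, 0, 0, -1, 0, 0.05, 0, 0, 0, 0, -1, 0, 0.05, 0, 0, 0, 0, -1, 0, 0.05, 0, 0, 0, 0, -1, 0, 0, 0, 0, 0, 0, -1])

```text
t: 2.77
eef_pos: [475.4, -255.5, 204.7]
tool_rot: [-1.562, 0.193, -0.187]
wrist_force: [-0.1, 0.2, -0.2]
finger_gap: 0.3
```

```bash
python3 - <<'E'
from h import *
o=bot.get_obs();print(o["t"],o["eef_pos"],o["wrist_force"])
w=viewer.grab_frame("wrist");s=viewer.grab_frame("side")
c=viewer.camera_info("wrist");T=np.linalg.inv(c["tool_from_camera"])
for p in ([0,0,0],[-11,0,0],[11,0,0]):
    q=c["mtx"]@(T@np.r_[p,1])[:3];print(p,(q[:2]/q[2]).round())
a=cv2.resize(s[280:480,240:440],(400,400)); 
cv2.imwrite("pics/hov1.png",np.hstack([cv2.resize(w,(400,400))*1,cv2.convertScaleAbs(a,alpha=1.5)]))
E
```

```text
2.7667 [ 475.43226727 -255.51774574  204.65382442] [-0.12745207  0.18933075 -0.15513135]
[0, 0, 0] [324. 281.]
[-11, 0, 0] [324. 258.]
[11, 0, 0] [324. 303.]
```

View pics/hov1.png

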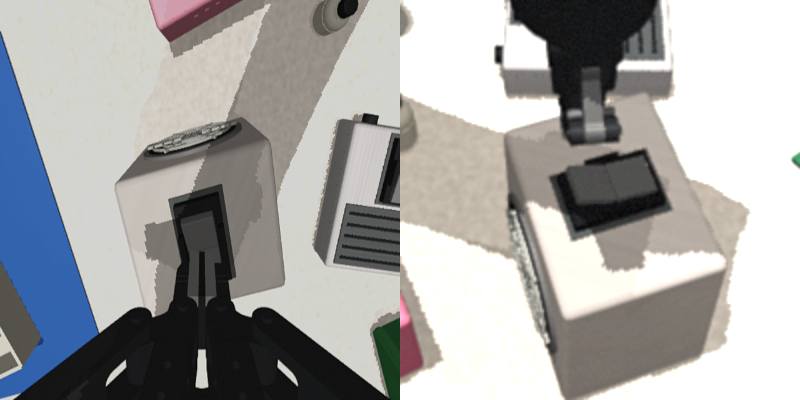

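```bash
python3 - <<'E'
from h import *
w=viewer.grab_frame("wrist");np.save("pics/w.npy",w)
cv2.imwrite("pics/hov1b.png",cv2.convertScaleAbs(cv2.resize(w[200:350,240:400],(640,600),interpolation=cv2.INTER_CUBIC),alpha=2.2))
E
```

```text
(no output)
```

View pics/hov1b.png

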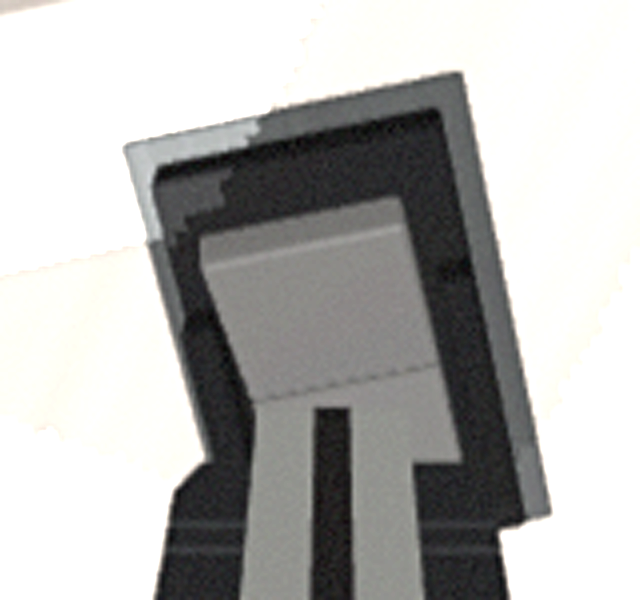

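The crop shows the raised wing's end edge near wrist pixel (316,261) and the hinge line near row 296. The fingertip edge sits at about row 301, and the calibration put it higher, so I'll cross-check numerically before pressing.

```bash
cat >>h.py <<'E'
from scipy.spatial.transform import Rotation as Ro
def pose():
    o=bot.get_obs();return Ro.from_rotvec(o["tool_rot"]).as_matrix(),np.array(o["eef_pos"])
def wproj(P):
    R,p=pose();c=viewer.camera_info("wrist");T=np.linalg.inv(c["tool_from_camera"])
    q=((np.atleast_2d(P)-p)@R)@T[:3,:3].T+T[:3,3];q=q@c["mtx"].T;return (q[:,:2]/q[:,2:]).round(1)
def wcast(px,z):
    R,p=pose();c=viewer.camera_info("wrist");T=c["tool_from_camera"]
    u=cv2.undistortPoints(np.array(px,float).reshape(-1,1,2),c["mtx"],None)[:,0]
    d=np.c_[u,np.ones(len(u))]@T[:3,:3].T@R.T;C=R@T[:3,3]+p
    return (C+d*((z-C[2])/d[:,2])[:,None])[:,:2].round(1)
def proj(n,P):
    c=viewer.camera_info(n);return cv2.projectPoints(np.atleast_2d(P).astype(float),c["rvec"],c["tvec"],c["mtx"],None)[0][:,0].round(1)
E
python3 - <<'E'
from h import *
R,p=pose()
print("wing end L/R from wrist",wcast([(240+203/4,200+265/4),(240+405/4,200+225/4)],189))
print("mount front corners", wcast([(240+125/4,200+145/4),(240+462/4,200+72/4)],163), "hinge",wcast([(240+345/4,200+385/4)],176))
tips=np.array([[0,0,0],[-11,0,0],[11,0,0],[0,0,11],[0,0,-11]])@R.T+p
print("tips side",proj("side",tips),"scene",proj("scene",tips))
s=viewer.grab_frame("side");c=viewer.grab_frame("scene")
a=[cv2.convertScaleAbs(cv2.resize(i,(400,400),interpolation=cv2.INTER_CUBIC),alpha=1.8) for i in (s[310:390,300:380],c[90:170,215:295])]
cv2.imwrite("pics/hov1c.png",np.hstack(a))
E
```

```text
wing end L/R from wrist [[ 473.  -272.2]
 [ 473.9 -246.7]]
mount front corners [[ 463.1 -282.4]
 [ 464.  -235.4]] hinge [[ 499.3 -260.3]]
tips side [[329.5 360.2]
 [320.7 361. ]
 [338.3 359.4]
 [328.6 352.5]
 [330.5 368.1]] scene [[251.2 125.5]
 [255.6 123.4]
 [246.7 127.6]
 [253.7 128.8]
 [248.7 122.2]]
```

View pics/hov1c.png

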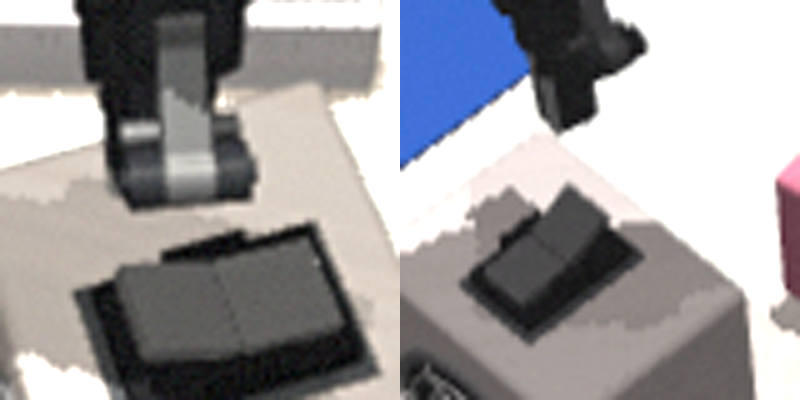

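```bash
python3 - <<'E'
from h import *
R,p=pose()
def ray(n,px):
    if n=="wrist":
        c=viewer.camera_info(n);T=c["tool_from_camera"];C=R@T[:3,3]+p;A=R@T[:3,:3]
    else:
        c=viewer.camera_info(n);A=cv2.Rodrigues(c["rvec"])[0].T;C=-A@c["tvec"]
    d=A@np.linalg.inv(c["mtx"])@np.r_[px,1];return C,d/np.linalg.norm(d)
def tri(L):
    M=0;b=0;
    for C,d in L: Q=np.eye(3)-np.outer(d,d);M=M+Q;b=b+Q@C
    X=np.linalg.solve(M,b);return X.round(1),[np.linalg.norm((np.eye(3)-np.outer(d,d))@(X-C)).round(1) for C,d in L]
s,c,w=ray("side",(338,350)),ray("scene",(247.5,115.5)),ray("wrist",(323,301))
print(p.round(1));
for L in ([s,c],[s,w],[c,w],[s,c,w]):
    X,e=tri(L);print(X,e,"in tool",(R.T@(X-p)).round(1))
E
```

```text
[ 476.9 -256.2  207.6]
[ 481.8 -261.4  237.9] [np.float64(3.2), np.float64(3.2)] in tool [  6.1 -30.3  -3.9]
[ 484.3 -256.2  221.5] [np.float64(4.2), np.float64(4.2)] in tool [  7.2 -13.9   1.8]
[ 476.  -258.9  234.4] [np.float64(3.6), np.float64(3.6)] in tool [ -0.2 -26.8  -2.8]
[ 479.4 -259.6  234.1] [np.float64(6.1), np.float64(3.1), np.float64(6.1)] in tool [  3.3 -26.5  -2.7]
```

The visible tips lie about 25 mm behind the reported TCP, so I'll descend step by step and let the force and the pictures decide.

Call:
carry_out(series=[-0.004, 0.02, -0.009, 0, 0, 0, -1, 0, 0.02, 0, 0, 0, 0, -1, 0, 0.02, 0, 0, 0, 0, -1, 0, 0, 0, 0, 0, 0, -1, 0, 0, 0, 0, 0, 0, -1])

```text
t: 3.43
eef_pos: [474.8, -258.0, 191.5]
tool_rot: [-1.562, 0.19, -0.189]
wrist_force: [0.5, 0.1, 0.1]
finger_gap: 0.1
```

```bash
python3 - <<'E'
from h import *
for i in range(3):
    o=bot.get_obs();print(o["t"],np.round(o["eef_pos"],1),np.round(o["wrist_force"],1),np.round(o["joint_positions"],3));
    f=viewer.grab_frame("side")
s=f;c=viewer.grab_frame("scene")
a=[cv2.convertScaleAbs(cv2.resize(i,(400,400),interpolation=cv2.INTER_CUBIC),alpha=1.8) for i in (s[310:390,300:380],c[90:170,215:295])]
cv2.imwrite("pics/d1.png",np.hstack(a))
E
```

```text
3.4333 [ 474.8 -258.   191.5] [0.5 0.1 0.1] [-0.108  0.318  0.668  1.845 -0.224  1.056  1.977]
3.4833 [ 475.  -258.   191.8] [-0.1 -0.3  0.6] [-0.108  0.317  0.669  1.844 -0.224  1.056  1.977]
3.5333 [ 475.1 -258.   191.9] [-0.5 -0.4  0.3] [-0.108  0.317  0.669  1.844 -0.224  1.056  1.977]
```

View pics/d1.png

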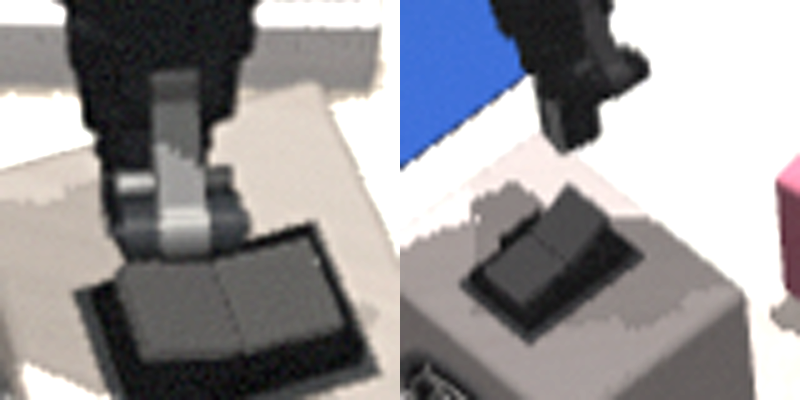

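Scene tip corner is at (248,120) and the paddle end at about (253,131). The finger is still clear of the wing, force about 0. Continuing in small steps.

Call:
carry_out(series=[0, 0.012, 0, 0, 0, 0, -1, 0, 0.012, 0, 0, 0, 0, -1, 0, 0, 0, 0, 0, 0, -1])

```text
t: 3.88
eef_pos: [474.8, -257.8, 185.2]
tool_rot: [-1.562, 0.19, -0.189]
wrist_force: [-0.7, -0.4, -0.4]
finger_gap: 0.3
```

Call:
carry_out(series=[0, 0.012, 0, 0, 0, 0, -1, 0, 0.012, 0, 0, 0, 0, -1, 0, 0, 0, 0, 0, 0, -1])

```text
t: 4.13
eef_pos: [474.8, -257.9, 179.2]
tool_rot: [-1.562, 0.19, -0.189]
wrist_force: [-0.2, -0.3, -0.6]
finger_gap: -0.1
```

```bash
python3 - <<'E'
from h import *
o=bot.get_obs();print(o["t"],np.round(o["eef_pos"],1),np.round(o["wrist_force"],1))
s=viewer.grab_frame("side");c=viewer.grab_frame("scene");w=viewer.grab_frame("wrist")
f=lambda i:cv2.convertScaleAbs(cv2.resize(i,(266,266),interpolation=cv2.INTER_CUBIC),alpha=1.8)
cv2.imwrite("pics/d2.png",np.hstack([f(s[310:390,300:380]),f(c[90:170,215:295]),f(w[200:350,240:390])]))
E
```

```text
4.1333 [ 474.8 -257.9  179.2] [-0.2 -0.3 -0.6]
```

View pics/d2.png

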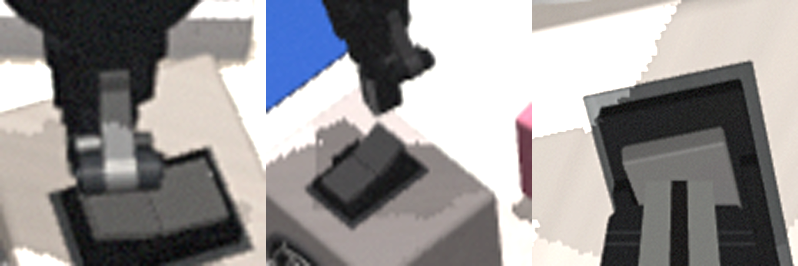

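```bash
python3 - <<'E'
from h import *
from scipy.optimize import least_squares
R,p=pose()
for n in("scene","side"):
    c=viewer.camera_info(n);print(n,"cam at",(-cv2.Rodrigues(c["rvec"])[0].T@c["tvec"]).round())
def f(q,full=0):
    x,D,z=q;W=lambda *a:R@np.array(a)+p
    r=[]
    r+=list(proj("side",W(x,-D,z-9.5))[0]-(337.6,366.2))
    r+=list(proj("scene",W(x+h,-D,z-9.5))[0]-(248.7,125.2))
    r+=list((wproj(W(x-h,-D,z))[0]-(323,302))*.5)
    return np.array(r)
for h in(5,8,11):
    s=least_squares(f,[0,20,0],diff_step=1e-2);print(h,s.x.round(1),s.fun.round(1))
E
```

```text
scene cam at [ 947.  401. 1118.]
side cam at [ 364. -544.  742.]
5 [ 0. 30.  0.] [-7.9  1.6 -1.8 -3.2  0.6 -0.7]
8 [ 0.  33.1  0. ] [-7.9  0.3 -3.2 -3.6  0.6 -2.4]
11 [ 0.  38.1  0. ] [-7.9 -1.8 -4.7 -4.6  0.7 -3.2]
```

```bash
sed -i 's/\[:,0\]\.round(1)/[:,0]/; s/(q\[:,:2\]\/q\[:,2:\])\.round(1)/q[:,:2]\/q[:,2:]/' h.py; python3 - <<'E'
from h import *
from scipy.optimize import least_squares
R,p=pose()
def f(q):
    x,D,z=q;W=lambda *a:R@np.array(a)+p
    return np.r_[proj("side",W(x,-D,z-9.5))[0]-(337.6,366.2),proj("scene",W(x+h,-D,z+9.5))[0]-(248.7,125.2),(wproj(W(x-h,-D,z))[0]-(323,302))*.5]
for h in(3,5,8,11):
    s=least_squares(f,[0,20,0]);print(h,s.x.round(1),s.fun.round(1))
E
```

```text
3 [ 3.4 27.3 -0.4] [-5.2  2.7  1.9  3.4  0.   3.9]
5 [ 3.8 29.2 -0.5] [-4.8  2.   0.8  3.3 -0.1  3.2]
8 [ 4.4 32.1 -0.7] [-4.3  0.9 -0.9  3.  -0.3  2.2]
11 [ 5.1 34.9 -0.9] [-3.7 -0.2 -2.6  2.8 -0.6  1.1]
```

Both the pictures and the zero force at reported top+19 show the real tips about 30 mm higher than reported, and about 4–5 mm further +x. So I shift −5 mm in x and keep descending against force.

Call:
carry_out(series=[-0.02, 0.012, -0.005, 0, 0, 0, -1, 0, 0.012, 0, 0, 0, 0, -1, 0, 0.012, 0, 0, 0, 0, -1, 0, 0, 0, 0, 0, 0, -1])

```text
t: 4.62
eef_pos: [469.6, -257.8, 170.2]
tool_rot: [-1.562, 0.19, -0.189]
wrist_force: [-0.4, -0.3, -0.2]
finger_gap: 0.3
```

Call:
carry_out(series=[0, 0.006, 0, 0, 0, 0, -1, 0, 0.006, 0, 0, 0, 0, -1, 0, 0, 0, 0, 0, 0, -1])

```text
t: 4.87
eef_pos: [469.8, -258.0, 167.6]
tool_rot: [-1.563, 0.19, -0.189]
wrist_force: [-0.0, 0.2, -0.5]
finger_gap: -0.5
```

Call:
carry_out(series=[0, 0.006, 0, 0, 0, 0, -1, 0, 0.006, 0, 0, 0, 0, -1, 0, 0, 0, 0, 0, 0, -1])

```text
t: 5.12
eef_pos: [469.8, -258.0, 164.6]
tool_rot: [-1.562, 0.19, -0.19]
wrist_force: [0.8, 0.2, -0.3]
finger_gap: -0.0
```

Call:
carry_out(series=[0, 0.006, 0, 0, 0, 0, -1, 0, 0.006, 0, 0, 0, 0, -1, 0, 0, 0, 0, 0, 0, -1])

```text
t: 5.37
eef_pos: [469.8, -257.9, 161.6]
tool_rot: [-1.562, 0.19, -0.19]
wrist_force: [-0.3, -0.2, -0.2]
finger_gap: 0.2
```

Call:
carry_out(series=[0, 0.006, 0, 0, 0, 0, -1, 0, 0.006, 0, 0, 0, 0, -1, 0, 0, 0, 0, 0, 0, -1])

```text
t: 5.62
eef_pos: [469.8, -258.0, 158.5]
tool_rot: [-1.562, 0.19, -0.19]
wrist_force: [-0.4, 0.0, -0.1]
finger_gap: -0.0
```

Call:
carry_out(series=[0, 0.006, 0, 0, 0, 0, -1, 0, 0.006, 0, 0, 0, 0, -1, 0, 0, 0, 0, 0, 0, -1])

```text
t: 5.87
eef_pos: [469.8, -258.0, 155.5]
tool_rot: [-1.562, 0.19, -0.19]
wrist_force: [-0.3, 0.1, -0.7]
finger_gap: -0.1
```

Call:
carry_out(series=[0, 0.006, 0, 0, 0, 0, -1, 0, 0.006, 0, 0, 0, 0, -1, 0, 0, 0, 0, 0, 0, -1])

```text
t: 6.12
eef_pos: [469.8, -258.0, 152.6]
tool_rot: [-1.563, 0.19, -0.19]
wrist_force: [-0.4, 0.7, 0.3]
finger_gap: -0.2
```

```bash
python3 - <<'E'
from h import *
o=bot.get_obs();print(o["t"],np.round(o["eef_pos"],1),np.round(o["wrist_force"],1))
s=viewer.grab_frame("side");c=viewer.grab_frame("scene");w=viewer.grab_frame("wrist")
f=lambda i:cv2.convertScaleAbs(cv2.resize(i,(266,266),interpolation=cv2.INTER_CUBIC),alpha=1.8)
cv2.imwrite("pics/d3.png",np.hstack([f(s[310:390,300:380]),f(c[90:170,215:295]),f(w[200:350,240:390])]))
E
```

```text
6.1167 [ 469.8 -258.   152.6] [-0.4  0.7  0.3]
```

View pics/d3.png

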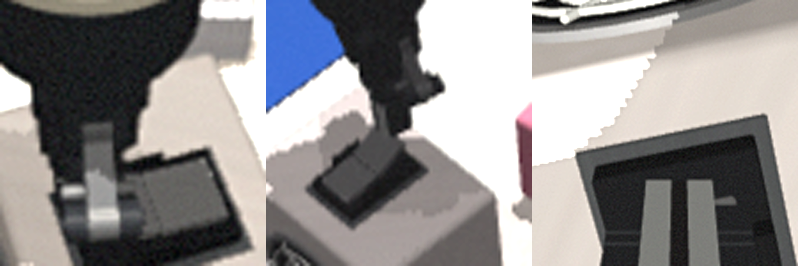

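```bash
python3 - <<'E'
from h import *
from scipy.optimize import least_squares
R,_=pose()
obs=[((476.9,-256.2,207.6),(338.4,350),(247,116.4)),((475.1,-258,191.9),(337.4,360),(248.4,120.4)),((474.8,-257.9,179.2),(337.6,366.2),(248.7,125.2)),((469.8,-258,152.6),(334,381.9),None)]
c=viewer.camera_info("wrist");T=np.linalg.inv(c["tool_from_camera"])
def f(q):
    x,D,z,h,w=q;r=[]
    for p,s,sc in obs:
        W=lambda *a:R@np.array(a)+p
        r+=list(proj("side",W(x,-D,z-w))[0]-s)
        if sc:r+=list(proj("scene",W(x+h,-D,z+w))[0]-sc)
    v=c["mtx"]@(T@[x-h,-D,z,1])[:3];r+=list((v[:2]/v[2]-(323,302))*.7)
    return np.r_[r,(w-9.5)/3]
s=least_squares(f,[0,20,0,8,9.5]);print(s.x.round(1));print(s.fun.round(1))
for h in (0,4,8,11):
    s=least_squares(lambda q:f(np.insert(q,3,h)),[0,20,0,9.5]);print(h,s.x.round(1),s.cost.round(1))
R,p=pose();print(p,"wing end pred",wproj([[473.5,-259.5,189],[473,-272,189],[474,-246.7,189]]).round())
E
```

```text
[ 4.9 40.7 -1.  12.9 12.9]
[-2.7  2.3 -2.9  3.3 -2.9  1.  -3.3  3.4 -3.6  0.2 -2.7  2.5 -4.1 -3.4
 -1.   3.1  1.1]
0 [ 7.1 13.8 -2.1 -3.5] 90.2
4 [ 6.4 22.1 -1.8  1.5] 77.4
8 [ 5.8 30.4 -1.4  6.6] 69.0
11 [ 5.3 36.6 -1.1 10.4] 65.8
[ 469.9089693  -258.03010357  152.85351437] wing end pred [[323. 329.]
 [290. 335.]
 [356. 323.]]
```

The combined fit puts the tips about 37 mm behind the reported TCP, so they are at about z 190 now, right at the wing. I'll continue in 3 mm steps watching the force.

Call:
carry_out(series=[0, 0.006, 0, 0, 0, 0, -1, 0, 0.006, 0, 0, 0, 0, -1, 0, 0, 0, 0, 0, 0, -1])

```text
t: 6.52
eef_pos: [469.7, -258.1, 149.6]
tool_rot: [-1.563, 0.19, -0.19]
wrist_force: [0.1, -1.0, 1.4]
finger_gap: 0.2
```

Call:
carry_out(series=[0, 0.006, 0, 0, 0, 0, -1, 0, 0.006, 0, 0, 0, 0, -1, 0, 0, 0, 0, 0, 0, -1])

```text
t: 6.77
eef_pos: [469.8, -258.0, 146.5]
tool_rot: [-1.562, 0.19, -0.19]
wrist_force: [0.0, 1.1, 0.0]
finger_gap: -0.1
```

Call:
carry_out(series=[0, 0.006, 0, 0, 0, 0, -1, 0, 0.006, 0, 0, 0, 0, -1, 0, 0, 0, 0, 0, 0, -1])

```text
t: 7.02
eef_pos: [469.8, -257.9, 143.5]
tool_rot: [-1.562, 0.19, -0.19]
wrist_force: [-0.0, 0.3, -0.0]
finger_gap: 0.5
```

```bash
cat >>h.py <<'E'
def force(tag=None):
    F=[];I=[]
    for i in range(4):
        n=("scene","side")[i%2];I.append(viewer.grab_frame(n));o=bot.get_obs();F.append(o["wrist_force"])
    print(o["t"],"pos",np.round(o["eef_pos"],1),"F",np.mean(F,0).round(2))
    if tag: cv2.imwrite(f"pics/{tag}_scene.png",I[2]);cv2.imwrite(f"pics/{tag}_side.png",I[3])
E
python3 -c "
from h import *
force('f1')
# off/on geometry of rear wing end (unit x +26): off z~top+15-? print side gray rows along rear wing
a=cv2.imread('pics/side0.png',0);b=cv2.imread('pics/f1_side.png',0)
print(a[352:382:2,346:372:3]);print(b[352:382:2,346:372:3])"
```

```text
7.2167 pos [ 469.9 -258.1  143.8] F [ 0.13 -0.02 -0.11]
[[135 137 137 137 137 139 137 136 136]
 [139 137 137 139 131  80 140 136 136]
 [ 67 101 127  66  15   9 108 136 138]
 [ 15  19   8  30  50  73  73 137 136]
 [ 17  46  75  76  74  75  33 139 135]
 [ 74  75  74  73  72  75  23 134 136]
 [ 74  73  72  74  73  72  49  93 139]
 [ 73  72  73  71  73  74  72  47 140]
 [ 75  73  73  74  73  75  75  23 141]
 [ 75  74  74  73  73  72  74  32 109]
 [ 58  74  74  73  72  71  73  70  63]
 [ 66  73  73  73  72  74  72  63  33]
 [ 63  75  75  74  65  38  23  10  16]
 [ 65  69  52  24  17  15  15  15  14]
 [ 24  23  16  16  19  15  14  14  11]]
[[118 119 120 121 113 113 120 119 118]
 [121 120 120 107  49  54 121 121 119]
 [ 50  86 104  52  53  52  94 120 120]
 [ 11  43  52  53  53  52  62 119 118]
 [ 43  54  52  54  52  51  48 121 117]
 [ 53  55  53  52  53  54  48 116 117]
 [ 53  51  53  53  52  52  53  94 122]
 [ 52  53  53  55  52  54  52  54 123]
 [ 54  52  53  53  53  52  51  50 124]
 [ 50  54  51  52  52  53  50  36  95]
 [ 40  53  54  52  54  49  32  13  50]
 [ 49  54  53  54  49  20  10  17  25]
 [ 56  54  52  44  25  16  15  10  16]
 [ 54  45  39  16  13  14  13  12  14]
 [ 46  16  12  11  12  12  13  12  13]]
```

The rear wing has risen in the side pixels, so the extractor has snapped on, and the force is now 0. The effective tip offset is therefore about 37 mm. Retracting and crossing to the station.

Call:
carry_out(series=[0, -0.08, 0, 0, 0, 0, -1, 0, -0.08, 0, 0, 0, 0, -1, 0, -0.08, 0, 0, 0, 0, -1, -0.046, 0, 0.143, 0, 0, 0, -1, -0.046, 0, 0.143, 0, 0, 0, -1, -0.046, 0, 0.143, 0, 0, 0, -1, -0.046, 0, 0.143, 0, 0, 0, -1, -0.046, 0, 0.143, 0, 0, 0, -1, -0.046, 0, 0.143, 0, 0, 0, -1, -0.046, 0, 0.143, 0, 0, 0, -1, -0.046, 0, 0.143, 0, 0, 0, -1, -0.046, 0, 0.143, 0, 0, 0, -1])

```text
t: 8.22
eef_pos: [446.0, 81.0, 204.2]
tool_rot: [-1.562, 0.189, -0.19]
wrist_force: [1.3, 0.2, -0.2]
finger_gap: 0.1
```

Call:
carry_out(series=[-0.046, 0, 0.143, 0, 0, 0, -1, -0.046, 0, 0.143, 0, 0, 0, -1, -0.046, 0, 0.143, 0, 0, 0, -1, -0.046, 0, 0.143, 0, 0, 0, -1, -0.046, 0, 0.143, 0, 0, 0, -1, -0.046, 0, 0.143, 0, 0, 0, -1, 0, 0, 0, 0, 0, 0, -1, 0, 0, 0, 0, 0, 0, -1])

```text
t: 8.88
eef_pos: [430.2, 305.6, 203.4]
tool_rot: [-1.563, 0.188, -0.187]
wrist_force: [0.2, -1.0, -0.1]
finger_gap: -0.4
```

```bash
python3 - <<'E'
from h import *
force('f2')
f=lambda i,z=266:cv2.convertScaleAbs(cv2.resize(i,(z,z),interpolation=cv2.INTER_CUBIC),alpha=1.7)
s=cv2.imread('pics/f2_side.png');c=cv2.imread('pics/f2_scene.png');w=viewer.grab_frame("wrist")
cv2.imwrite("pics/v12.png",np.vstack([np.hstack([f(s[320:420,285:385]),f(c[105:205,200:300]),f(c[230:360,390:520])]),np.hstack([f(s[100:230,160:290]),f(w[:300,160:460]),f(w[100:480,130:510])])]))
E
```

```text
9.0833 pos [431.2 302.8 203.9] F [-0.16 -0.22  0.13]
```

View pics/v12.png

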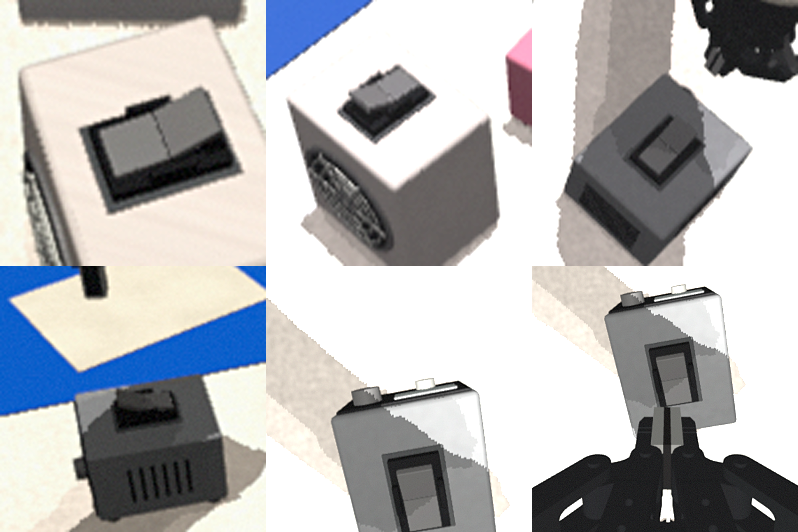

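The extractor reads as ON from both views, with its rear wing up. The last wrist panels show the station's wing end at wrist pixels of about (308,232)–(352,223). Next I'll compute the aim from those.

```bash
python3 - <<'E'
from h import *
R,p=pose();print(p,R.round(3))
print(wcast([(308,233),(352.5,223),(330,228)],124), wproj([[432.4,304,124]]))
E
```

```text
[431.19173968 302.86905648 203.98844185] [[ 0.971  0.     0.241]
 [-0.241  0.     0.971]
 [ 0.    -1.     0.   ]]
[[431.2 292.7]
 [431.6 321.5]
 [431.4 307. ]] [[325.78182538 230.61693083]]
```

Call:
carry_out(series=[-0.012, 0, 0.009, 0, 0, 0, -1, 0, 0.1, 0, 0, 0, 0, -1, 0, 0.1, 0, 0, 0, 0, -1, 0, 0.1, 0, 0, 0, 0, -1, 0, 0.08, 0, 0, 0, 0, -1, 0, 0.06, 0, 0, 0, 0, -1, 0, 0, 0, 0, 0, 0, -1, 0, 0, 0, 0, 0, 0, -1])

```text
t: 9.8
eef_pos: [428.3, 306.5, 93.8]
tool_rot: [-1.563, 0.191, -0.19]
wrist_force: [0.2, -0.1, 0.5]
finger_gap: 0.3
```

Call:
carry_out(series=[0, 0.006, 0, 0, 0, 0, -1, 0, 0.006, 0, 0, 0, 0, -1, 0, 0.006, 0, 0, 0, 0, -1, 0, 0.006, 0, 0, 0, 0, -1, 0, 0, 0, 0, 0, 0, -1])

```text
t: 10.22
eef_pos: [428.4, 306.8, 87.8]
tool_rot: [-1.562, 0.19, -0.19]
wrist_force: [0.6, -0.2, 0.5]
finger_gap: -0.1
```

Call:
carry_out(series=[0, 0.006, 0, 0, 0, 0, -1, 0, 0.006, 0, 0, 0, 0, -1, 0, 0.006, 0, 0, 0, 0, -1, 0, 0, 0, 0, 0, 0, -1])

```text
t: 10.55
eef_pos: [428.3, 306.8, 83.0]
tool_rot: [-1.563, 0.19, -0.19]
wrist_force: [-0.2, 0.3, 0.3]
finger_gap: -0.3
```

```bash
python3 - <<'E'
from h import *
force('f3')
for n,(x,y) in {"scene":(440,295),"side":(226,155)}.items():
  for k in("f2","f3"):
    a=cv2.imread(f"pics/{k}_{n}.png",0);print(n,k);print(a[y:y+28:2,x:x+28:2])
E
```

```text
10.75 pos [428.5 306.9  83.3] F [-0.69  0.43  0.88]
scene f2
[[51 52 51 45 19 17 25 46 46 46 47 46 47 46]
 [51 52 43 20 14 22 40 48 47 47 47 45 47 48]
 [52 43 22 14 23 48 47 39 46 47 47 47 46 46]
 [42 25 15 22 47 47 48 47 51 47 46 45 46 17]
 [26 14 25 57 55 55 53 46 47 39 50 46 19 15]
 [19 23 56 57 55 56 55 55 55 56 50 23 17 16]
 [17 32 56 56 56 55 56 55 55 56 22 19 17 29]
 [14 18 28 57 56 56 55 56 56 26 16 16 33 43]
 [35 16 19 24 55 57 56 57 26 14 15 33 42 59]
 [54 39 20 17 18 47 56 28 18 17 33 41 59 60]
 [59 54 39 20 14 21 31 20 16 34 41 59 59 60]
 [59 57 52 39 27 15 18 16 33 41 61 60 60 59]
 [59 58 57 56 36 33 14 34 41 59 60 59 60 60]
 [60 59 60 58 54 38 36 42 61 59 59 60 61 59]]
scene f3
[[53 53 51 44 20 18 26 49 49 49 49 50 50 49]
 [52 53 43 19 17 24 42 48 48 48 49 49 49 50]
 [52 44 21 17 25 45 47 42 50 49 49 48 48 48]
 [43 26 12 28 47 47 46 45 41 48 48 50 49 20]
 [25 20 28 50 45 46 47 46 48 43 50 49 18 16]
 [17 27 46 52 54 52 51 46 47 47 44 24 18 15]
 [16 25 48 53 53 53 53 53 54 51 25 18 15 29]
 [15 19 21 46 54 53 54 54 54 23 20 18 30 35]
 [38 16 14 24 43 53 54 55 23 14 15 34 4
[... 809 characters left out ...]
39 39 42 47 48]
 [43 41 40 40 38 41 42 42 41 37 42 47 47 48]]
side f3
[[46 48 48 50 48 51 52 47 51 51 48 48 47 47]
 [56 51 51 51 49 47 50 47 50 49 49 45 49 48]
 [50 51 46 44 45 48 49 48 50 48 48 49 50 48]
 [14  9  9 11 24 46 48 41 38 43 49 48 49 50]
 [35 37 37 34 43 42 43 44 43 15 46 46 51 48]
 [35 36 28 35 34 35 41 42 44 11 38 48 49 49]
 [33 37 35 36 39 38 36 39 37 22 26 48 50 48]
 [26 28 29 34 24 17 24 22 15  7 22 45 51 50]
 [10 11  9  1  4  4  6  6  5  9 12 40 49 49]
 [ 0  5  0 10  5  8  5  6  3  1  8 37 48 49]
 [ 6  3  1  0  0  2  6 11 14 18 24 25 50 47]
 [ 7 12 12 21 23 25 27 30 33 35 42 46 49 46]
 [27 29 32 35 41 43 42 41 39 41 45 48 48 48]
 [42 44 40 42 40 39 41 42 39 40 49 49 49 47]]
```

Contact is starting (about 0.9 N) but it hasn't snapped. A few mm more.

Call:
carry_out(series=[0, 0.006, 0, 0, 0, 0, -1, 0, 0.006, 0, 0, 0, 0, -1, 0, 0, 0, 0, 0, 0, -1])

```text
t: 11.0
eef_pos: [428.3, 306.7, 79.9]
tool_rot: [-1.563, 0.19, -0.19]
wrist_force: [-0.5, 0.2, -0.9]
finger_gap: -0.3
```

Call:
carry_out(series=[0, 0.006, 0, 0, 0, 0, -1, 0, 0.004, 0, 0, 0, 0, -1, 0, 0, 0, 0, 0, 0, -1])

```text
t: 11.25
eef_pos: [428.3, 306.7, 77.5]
tool_rot: [-1.563, 0.19, -0.19]
wrist_force: [0.3, -0.9, -0.5]
finger_gap: -0.1
```

```bash
python3 - <<'E'
from h import *
force('f4')
for n,(x,y) in {"scene":(440,289),"side":(226,151)}.items():
    a=cv2.imread(f"pics/f4_{n}.png",0);print(n);print(a[y:y+28:2,x:x+28:2])
E
```

```text
11.45 pos [428.5 306.8  77.8] F [-0.16 -0.1   0.44]
scene
[[53 53 53 51 53 52 46 28 15 18 36 49 32 35]
 [52 51 52 53 53 44 25 16 19 47 45 48 18 47]
 [52 51 52 52 47 21 17 21 46 44 45 43 43 48]
 [52 52 51 44 20 18 23 46 46 47 46 47 47 46]
 [52 52 44 19 17 27 44 45 46 45 45 45 45 45]
 [52 44 21 15 42 43 45 42 45 46 46 46 47 47]
 [43 27 17 40 44 43 43 43 41 47 47 46 46 26]
 [26 14 38 44 49 48 45 44 43 42 47 46 27 18]
 [14 16 30 46 54 49 48 50 48 45 45 23 15 15]
 [16 19 16 28 43 54 49 49 51 48 18 16 17 29]
 [15 17 13 12 26 42 51 48 44 21 20 16 27 37]
 [36 16 16 17 19 20 42 41 19 13 17 34 40 52]
 [54 39 21 16 19 18 18 18 17 16 33 41 61 61]
 [60 53 38 23 15 16 19 21 18 36 41 60 61 60]]
side
[[51 48 49 48 50 50 49 46 48 47 49 49 49 47]
 [49 50 48 51 49 49 48 49 50 48 51 51 52 57]
 [48 47 51 49 45 49 51 47 50 50 50 49 49 47]
 [55 50 53 51 50 48 42 40 47 50 50 47 48 47]
 [52 51 46 43 46 38 40 41 40 48 48 48 48 48]
 [15  7 11 34 41 40 42 37 29 45 50 49 49 49]
 [26 40 28 34 33 32 33 32 28 20 47 47 49 48]
 [36 34 30 37 36 35 34 26  9  3 40 49 48 51]
 [36 36 34 33 33 25 15 11  6 10 29 48 45 48]
 [38 36 30 26 19  9  1  6  5  0 23 47 48 48]
 [13 11 10 12  7  8  1 11  5  4  6 42 51 49]
 [ 3  7  4  7  0  5  5  4  4  1  5 32 52 48]
 [ 3  0  3  0  1  2  8 11 11 19 22 27 48 47]
 [ 6 12 13 19 21 28 25 26 33 37 40 46 47 48]]
```

The station's rear wing has risen by about 3 px and the force is back near 0, so it has snapped on. Moving to hover over the preheater.

Call:
carry_out(series=[0, -0.09, 0, 0, 0, 0, -1, 0, -0.09, 0, 0, 0, 0, -1, 0, -0.09, 0, 0, 0, 0, -1, 0.068, 0, -0.123, 0, 0, 0, -1, 0.068, 0, -0.123, 0, 0, 0, -1, 0.068, 0, -0.123, 0, 0, 0, -1, 0.068, 0, -0.123, 0, 0, 0, -1, 0.068, 0, -0.123, 0, 0, 0, -1, 0.068, 0, -0.123, 0, 0, 0, -1, 0.068, 0, -0.123, 0, 0, 0, -1, 0.068, 0, -0.123, 0, 0, 0, -1, 0.068, 0, -0.123, 0, 0, 0, -1])

```text
t: 12.45
eef_pos: [510.9, -0.2, 145.5]
tool_rot: [-1.562, 0.189, -0.19]
wrist_force: [0.4, 0.9, -0.1]
finger_gap: -0.1
```

```bash
python3 - <<'E'
from h import *
force('f5')
for k in ("f2","f5"):
    a=cv2.imread(f"pics/{k}_side.png",0);print(k);print(a[151:179:3,206:254:2])
R,p=pose();w=viewer.grab_frame("wrist");cv2.imwrite("pics/w5.png",w)
q=wproj([[513.6,0,79]])[0];print(p,q)
x,y=q.astype(int);g=cv2.cvtColor(w,cv2.COLOR_BGR2GRAY);print("cols",x-48,"rows",y-40);print(g[y-40:y+40:4,x-48:x+48:4])
E
```

```text
12.65 pos [510.8   0.7 145.3] F [-0.48 -1.89 -0.47]
f2
[[46 47 50 47 51 47 52 48 46 46 46 49 47 45 47 47 51 47 50 47 47 47 48 50]
 [48 49 49 45 45 47 49 52 51 45 46 47 50 50 48 50 48 51 50 55 47 48 50 46]
 [49 50 48 46 46 47 47 51 49 49 52 47 50 51 48 48 48 47 47 46 48 48 47 46]
 [60 71 71 80 94 78 46 63 48 47 43 37 22 13 26 50 47 43 46 50 47 48 49 48]
 [88 87 83 81 83 72 32 30 33 33 32 35 35 44 41 41 40 43 38 17 45 47 49 49]
 [80 82 80 83 76 11 29 32 35 34 33 32 28 34 39 43 43 43 43  7 31 49 47 49]
 [82 81 83 74 31 12  9 16 22 20 23 27 26 33 26 16 29 25 25 20 20 44 48 45]
 [83 82 43 42 37 18  7  2  5  5  5  8  0  5  3  7  2  6  4  6  9 40 49 46]
 [43 38 41 39 41 19  7  0  6 11  7  2  4  0  5  6  0 12 15 19 25 31 48 48]
 [41 42 43 40 42 26  0  8  5 11 16 22 25 29 29 29 39 41 40 40 40 41 47 47]]
f5
[[ 49  53  51  52  53  54  52  53  52  53  53  54  53  52  55  52  51  56
   54  54  54  54  54  51]
 [ 54  55  53  57  52  54  53  56  53  51  51  52  52  53  50  52  53  56
   63  76  71  82  97  93]
 [ 54  54  51  51  51  52  55  53  55  66  78  75  85  99  94  91  85  74
   87  94  92  
[... 2127 characters left out ...]
16 114  44   9   8  17  60  61  57  59  60  60  60  59  60  60  22
   19  35  45 109 109 112]
 [113 115 116  46  18  18  21  60  58  59  60  60  59  60  59  60  60   6
    7  44  64 108 108 112]
 [112 114 117  47  16  15  24  60  61  60  59  58  59  60  60  59  62  10
   18  30 112 111 111 112]
 [113 115  93  47  16  13  42  60  59  59  59  59  61  59  60  60  60  12
   16  43 114 113 111 111]
 [112 115  68  48  18  13  58  60  62  60  59  59  59  60  60  60  46  16
   15  43 116 112 114 112]
 [112 114  56  37  17   8  59  56  49  53  59  57  60  61  60  59  26  17
   16  41 113 112 113 111]
 [115 115  51  29  20  14  62  63  63  63  65  62  64  63  62  60  11  16
   16  44 110 117 132 130]]
```

In the wrist pixels the preheater's wing end is at about (321,243), against a predicted (322,241), so the aim is good to about 1 mm. Descending.

Call:
carry_out(series=[0, 0.1, 0.003, 0, 0, 0, -1, 0, 0.1, 0, 0, 0, 0, -1, 0, 0.1, 0, 0, 0, 0, -1, 0, 0.07, 0, 0, 0, 0, -1, 0, 0.04, 0, 0, 0, 0, -1, 0, 0, 0, 0, 0, 0, -1, 0, 0, 0, 0, 0, 0, -1])

```text
t: 13.28
eef_pos: [511.0, 2.8, 43.2]
tool_rot: [-1.563, 0.189, -0.189]
wrist_force: [-0.1, 0.0, -0.1]
finger_gap: 0.1
```

Call:
carry_out(series=[0, 0.006, 0, 0, 0, 0, -1, 0, 0.006, 0, 0, 0, 0, -1, 0, 0.006, 0, 0, 0, 0, -1, 0, 0, 0, 0, 0, 0, -1])

```text
t: 13.62
eef_pos: [511.1, 2.4, 38.6]
tool_rot: [-1.562, 0.189, -0.19]
wrist_force: [0.5, 0.4, 0.1]
finger_gap: -0.3
```

Call:
carry_out(series=[0, 0.006, 0, 0, 0, 0, -1, 0, 0.006, 0, 0, 0, 0, -1, 0, 0, 0, 0, 0, 0, -1])

```text
t: 13.87
eef_pos: [510.8, 2.1, 35.1]
tool_rot: [-1.563, 0.19, -0.19]
wrist_force: [-0.1, -0.7, -0.0]
finger_gap: 0.0
```

Call:
carry_out(series=[0, 0.006, 0, 0, 0, 0, -1, 0, 0, 0, 0, 0, 0, -1])

```text
t: 14.03
eef_pos: [510.8, 2.1, 33.6]
tool_rot: [-1.563, 0.19, -0.19]
wrist_force: [0.4, 0.5, 0.1]
finger_gap: 0.1
```

```bash
python3 - <<'E'
from h import *
force('f6')
for k in("f5","f6"):
    a=cv2.imread(f"pics/{k}_side.png",0);print(k);print(a[266:290:2,310:336:2])
E
```

```text
14.2333 pos [510.9   2.2  33.8] F [-0.13  0.05  0.44]
f5
[[82 76 73 86 89 87 87 86 86 87 87 89 62]
 [66 65 65 70 78 79 88 87 87 88 87 89 81]
 [19  9  1  0  4 42 83 81 82 83 87 89 82]
 [38 36 37 41 39 38 33 28 24 21 26 69 83]
 [39 36 35 38 42 47 47 48 46 41 14 47 80]
 [37 40 35 40 37 47 47 47 45 44  6 48 84]
 [38 39 32 40 36 44 47 46 46 41 10 48 84]
 [38 40 40 39 39 41 44 49 45 42  7 47 86]
 [27 30 38 36 36 40 46 44 48 47  9 45 76]
 [ 4  7  4  5 10 17 23 27 26 21 12 48 83]
 [ 8  5  4  4  3  8  8  9  8  6 11 48 84]
 [ 0  3  4  8  3  8 14 12 11  4 17 37 85]]
f6
[[79 78 78 79 78 89 94 94 93 93 94 93 67]
 [72 69 71 69 69 73 88 68 54 66 93 94 88]
 [ 0  4  5 11 25 39 46 47 48 41 92 94 88]
 [43 48 36 42 39 39 47 46 46 34 27 76 88]
 [43 40 36 40 42 41 47 47 46 36  8 50 83]
 [40 43 34 39 40 41 41 50 46 35 12 50 90]
 [41 42 31 41 37 42 45 46 45 34 13 52 92]
 [43 42 30 40 38 38 32 31 23 16 14 49 91]
 [38 41 28 29 26 23 12  9  6  9 16 52 80]
 [ 9 11  6 13  7 11 12 12  8  1 14 53 91]
 [ 2  8  3  1  7  6  8  9 13  8 12 48 90]
 [ 7  8  1  2  8  6  6  4  3  6 12 42 90]]
```

The preheater has snapped on, with its rear wing up about 4 px. Retracting, then a final numeric check.

Call:
carry_out(series=[0, -0.1, 0, 0, 0, 0, -1, 0, -0.15, 0, 0, 0, 0, -1, 0, -0.15, 0, 0, 0, 0, -1, 0, -0.15, 0, 0, 0, 0, -1, 0, -0.15, 0, 0, 0, 0, -1, 0, 0, 0, 0, 0, 0, -1, 0, 0, 0, 0, 0, 0, -1, 0, 0, 0, 0, 0, 0, -1])

```text
t: 14.9
eef_pos: [510.6, 2.4, 208.5]
tool_rot: [-1.562, 0.19, -0.189]
wrist_force: [-0.4, -1.1, 0.3]
finger_gap: -0.1
```

```bash
python3 - <<'E'
from h import *
force('f7')
A=cv2.imread("pics/side0.png",0);B=cv2.imread("pics/f7_side.png",0)
print("extractor rear");print(B[352:382:3,346:372:3])
print("preheater rear");print(B[266:290:3,310:336:2]);print("station");print(B[151:179:3,206:254:3])
# unit shift between start and now: gradient-template match of case patches
for n,boxes in {"side":{"ext":(285,395,110,80),"sta":(190,180,90,50),"pre":(335,250,50,80),"grn":(385,185,100,90),"pink":(135,365,120,110),"board":(430,335,70,60),"spool":(210,262,40,42),"flux":(222,318,32,40),"driver":(320,180,80,26)}}.items():
  for k,(x,y,w,h) in boxes.items():
    g=[cv2.Canny(i,30,80).astype(np.float32) for i in(A,B)]
    m=cv2.matchTemplate(g[1][y-6:y+h+6,max(x-6,0):x+w+6],g[0][y:y+h,x:x+w],cv2.TM_CCOEFF_NORMED)
    _,v,_,l=cv2.minMaxLoc(m);print(k,"shift px",(l[0]-6,l[1]-6),round(v,2))
E
```

```text
15.1 pos [510.4   2.1 207.8] F [ 0.24 -0.26 -0.12]
extractor rear
[[145 146 147 149 138 138 146 146 145]
 [137 139 146  99  75  67 140 147 146]
 [ 13  59  74  77  78  78  75 146 144]
 [ 80  78  76  77  77  75  68 148 145]
 [ 77  77  77  77  77  77  77  97 148]
 [ 78  77  78  77  77  78  77  62 151]
 [ 72  77  76  75  75  79  66  23 117]
 [ 58  76  78  77  70  28   8   4  58]
 [ 88  79  74  31  12   1   3   5  18]
 [ 77  23  10  16  23  19  20  14  12]]
preheater rear
[[72 71 84 85 84 84 84 85 83 86 84 85 59]
 [14 11 12 18 19 36 58 42 41 47 88 86 82]
 [36 40 31 41 42 44 43 43 41 27 24 69 81]
 [37 38 29 37 44 42 43 42 41 31 13 45 74]
 [35 38 31 34 33 42 45 41 39 30 10 46 82]
 [37 38 27 35 33 28 22 14  3  4 12 45 78]
 [ 1  5  4 11  8  9  6  5  6  6 12 49 82]
 [ 0  4  7  2  9  5  2  8 12  9  8 37 80]]
station
[[ 50  52  52  53  49  52  49  49  50  51  52  52  53  51  52  51]
 [ 49  53  49  52  53  53  50  52  49  49  50  52  61  73  79  93]
 [ 50  50  51  52  51  53  62  73  83  95  89  77  85  90  90  88]
 [ 64  72  86 101  94  93  86  83  48  64  74  78  54  91  89  89]
 [ 94  94  94  94  94  88  47  67  61  77  76  76  36  66  89  90]
 [ 94  95  93  50  83  80  81  82  88  78  68  23   6  35  92  90]
 [ 95  94  94  47  87  79  82  84  71  28  17   0  10  15  87  90]
 [ 92  94  95  58  49  47  27  12   4   5   9  12  18   5  75  89]
 [ 93  94  93  68  12  13  18   5   1   3   7  23  32  43  54  91]
 [ 93  94  93  90  22  14  36  46  53  63  58  93  93  92  90  90]]
ext shift px (0, 0) 0.95
sta shift px (0, 0) 0.92
pre shift px (0, 0) 0.87
grn shift px (0, 0) 0.93
pink shift px (0, 0) 0.95
board shift px (0, 0) 0.96
spool shift px (0, 0) 0.49
flux shift px (0, 0) 0.8
driver shift px (0, 0) 0.98
```

All three paddles stay on after retracting, and nothing shifted. Handing in.

```bash
python3 -c "
from bench import order
print(order.close_job())"
```

```text
the job is handed in; nothing more can be done
None
```

I tapped the extractor, then the station, then the preheater with shut fingertips. All three paddles snapped over and were still on after the arm retracted. I handed the job in at about 15 s.

**Switch state:** the side-view pixels show each rear wing raised, and I also confirmed the extractor by eye. For the station and preheater I had used up my 12 picture views, so I relied on pixel values alone.

**Force:** no reading went above about 2 N, and the last, in free air, was about 0.

**Nothing moved:** edge matching between the start and end pictures gave 0 px shift for every unit, both look-alikes and the loose objects. The spool match was weak at 0.49, probably because of changing shadows; nothing was ever lowered near it.

**Disagreement:** the fingertips were about 37 mm behind and 5 mm to the side of the reported TCP. At the stated depth over the extractor nothing touched, so I went by force and pictures. I found the offset there and used it for the other two.

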